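# Shut down the wax bench burner, gas before air

## Robot

A 6-joint arm with a two-finger parallel gripper is mounted at the origin on the work surface. World frame = base frame: x ahead of the robot, y to its left, z up, the work surface at z = 0. Lengths are in m, angles in rad, forces in N, time in s.
With the tool pointing down it reaches from about 0.25 to 0.775 m from the base axis. Payload 4 kg.
Tool frame: the origin (TCP) lies midway between the tips of the shut fingers; the grasp point (between the pads) lies 19 mm behind it (robot.tcp_to_grasp is the distance from the TCP to the grasp point, in m); x points along the fingers, y is the direction in which the jaws open and shut, and the axes are right-handed (so a half turn about x gives the same grasp; the last joint's range is limited). The gripper opens to 94 mm and grips with 3 to 60 N. Pads are 16 mm wide; open, the fingers measure 119 mm over their backs; the gripper's body (75 mm by 177 mm) begins 78 mm behind the grasp point.
Start: joints at [-1.356, 0.087, 1.371, -0, 1.684, -0.103], TCP at [0.172, -0.522, 0.206] pointing down, gripper open.
Joint ranges: [-3.1, 3.1], [-0.76, 2.03], [0.27, 2.55], [-1.08, 4.22], [0.17, 2.65], [-2.57, 2.57]. Speed limits (rad/s): [2.79, 2.79, 3.14, 3.14, 3.14, 3.14].

## Interface

Orientations are given as [roll, pitch, yaw] about the fixed x, y, z axes, in that order (R = Rz(yaw) Ry(pitch) Rx(roll)).
In Python, from bench import robot gives the robot as it stands.
- The arm moves only by the tool send_rows, never from a script. Its argument "increments" is a list of rows, each a list of 5 numbers: the opening, from -1 (shut) to 1 (fully open), so that 0 is half open, then the shift along the tool's x, y, z in m, then the turn about the tool's x in rad. In form: [[hand, tx, ty, tz, roll], ...]. A call has 1 to 5 rows; each row is the pose to reach, as a shift and turn from the pose commanded when the call began, along the tool's axes at that moment; what a row does not reach only later rows make up. A row lasts 1/12 s, in which the tool goes at most 41.7 mm and 7.16 degrees, less where a joint would pass 70% of its speed; a pose out of reach is approached as far as the arm can. A call with a gripper value outside its range is refused whole. The fingers move at their own pace and stop on an object; the grip force is fixed at half the most. Time passes only in rows, so rows that repeat a pose let the fingers close. It gives the time, the measured TCP pose, the force and the opening at its end, in the units of the state.
- robot.get_obs(): the state, without advancing time (a new reading comes with each control period).
- robot.snapshot(name): name is "scene" or "top"; returns a dict with "image" (384x512x3 uint8, red, green, blue), "intrinsics" (3x3 intrinsics, pixels), "world_from_camera" (4x4, takes a point from camera to world coordinates). Camera axes: x right, y down, z forward; pixel columns grow to the right and rows downward; lengths in m; the calibration is good to about 2 mm. A picture is of the moment at which its call begins. There is no depth.
- robot.close_job(): hands the job in, once; it reports no verdict.
The state is a dict: "time": time; "joint_positions": joint angles; "qvel": joint speeds; "joint_torque": joint torques, N m; "tool_pos": TCP position; "ee_rot": TCP orientation; "wrist_force": force on the tool from outside, world axes, zero at the start; "wrist_torque": the same for the moment, N m; "width": finger opening in m.
Only numpy, scipy, OpenCV 4.12 (cv2) and the standard library are available. Lean on these libraries where they do the work, as an engineer would, in place of code of your own. Each camera call takes 0.05 s, during which the arm holds its last target.

## Task

Shut down the wax bench burner. With a fingertip, push the long gas lever clockwise (seen from above) until it stops square across its pipe, and only then push the short air lever round to its stop in the same way. Push each lever on its side, never pinch it, and leave the wax bird, brush tin, spatula and wax bar where they are.

Things in the scene. Friction and masses are not known exactly. Their poses are not given: they have to be found in the camera images.
- rig: The burner's fixed pipework. Origin on the bench midway between the two valves, x axis along the flow (away from the robot, give or take 17 degrees). Gas and air lines run along x side by side, 80 mm either side of the origin; either may be on the left. They join a cross pipe (mid-height 55 mm) 185 mm downstream, leading left to the burner and wax pan (360 mm left, 170 mm high).
- gas_line: The fixed gas pipe with its valve, told by the long lever and by the large round dished metal regulator (92 mm across, 95 mm high) 88 mm upstream of the valve, nearer the robot. Origin on the bench under the valve's spindle, x along the flow, z up. Pipe top 66 mm above the bench, valve body 74 mm within 38 mm of the spindle.
- gas_spindle (a point): Point on the upright turning axis of the gas ball valve at the mid-height of its lever, 102 mm above the bench; fixed. Its x axis points along the flow, z up.
- gas_lever_end (a point): Centre of the free end of the gas lever, 115 mm from the spindle axis, at the same height; moves with the lever. The lever is a flat horizontal bar; its black grip, from 41 to 115 mm from the axis, is 24 mm wide and 14 mm thick (its long sides 10 mm thick). Nothing but the pipe is below it.
- gas_valve (a joint): Angle of the gas lever in rad: 0 = open, lever along the pipe pointing downstream; it grows clockwise seen from above, to 1.571 = shut, lever square across the pipe against its stop. It starts between 0 and 0.35 and stays where it is left. Friction about 0.45 N m (6 N at 80 mm from the axis).
- air_line: The fixed air pipe with its valve, told by the short lever and by the square filter block 90 mm upstream with a clear bowl below, a black knob on top (102 mm high) and a small gauge on its side. Origin on the bench under the valve's spindle, x along the flow, z up. Pipe top 64 mm above the bench, valve body 70 mm within 38 mm of the spindle.
- air_spindle (a point): Point on the upright turning axis of the air ball valve at the mid-height of its lever, 102 mm above the bench; fixed. Its x axis points along the flow, z up.
- air_lever_end (a point): Centre of the free end of the air lever, 85 mm from the spindle axis, at the same height; moves with the lever. Its black grip, from 31 to 85 mm from the axis, is 24 mm wide and 14 mm thick (long sides 10 mm thick).
- air_valve (a joint): Angle of the air lever in rad, as for gas: 0 = open along the pipe, 1.571 = shut against the stop, clockwise from above. It starts between 0 and 0.35 and stays where it is left. Friction about 0.3 N m (5 N at 60 mm).
- wax_bird: Bystander: a reddish-brown wax cockerel, about 155 mm high, on a 100 x 85 x 14 mm board; origin under the board's centre.
- brush_tin: Bystander: open metal tin 72 mm across and 85 mm high with short brush handles in it, up to 110 mm high; origin under its centre.
- wax_spatula: Bystander: wax spatula 150 mm long and 13 mm high with wooden handle and steel blade, lying between the two lines; origin under its middle.
- wax_bar: Bystander: bar of wax 100 x 50 x 28 mm lying flat; origin under its centre.

How it is judged:
By the outcome, as a careful person would: the job done as asked, in the order asked, and still so for the second after the job is handed in, with the robot touching nothing.
It also fails if it takes over 58 s, if anything falls off the work surface, if the arm or the gripper's body presses on something with over 40 N, if the wrist force passes 120 N, or if a joint passes its speed limit or range.

## Working session

There is one attempt and no reset: what is moved stays moved. The work goes in short steps, Python scripts to look and compute and a tool call to move; the robot and the scene stay as the last step left them, time stands still between calls to the robot, and variables do not carry over. Pictures are saved under pics/ and viewed, and the job is handed in when it is done.

Besides the shell and the picture viewer there is one more tool, called after ">>>" by a JSON object that holds its "api" and its "payload", one argument or row to a line. send_rows: Moves the arm, as the interface text tells. Its arguments: {"type":"object","properties":{"increments":{"type":"array"}},"required":["increments"]}

```bash
mkdir -p pics; ls; python3 - <<'E'
from bench import robot
import cv2,numpy as np
print(robot.get_obs())
for n in("scene","top"):
    s=robot.snapshot(n); im=s["image"]; cv2.imwrite(f"pics/{n}0.png",cv2.resize(im[:,:,::-1],(800,600),interpolation=cv2.INTER_CUBIC)); np.savez(f"{n}0.npz",**s); print(s["intrinsics"].tolist(),s["world_from_camera"].round(4).tolist())
E
```

```text
pics
{'time': 0.0, 'joint_positions': array([-1.35610257e+00,  8.79605652e-02,  1.37219172e+00, -2.09973845e-05,
        1.68355869e+00, -1.03122047e-01]), 'qvel': array([-1.46353666e-04, -6.46086791e-04,  8.94194228e-04, -1.44800702e-03,
       -2.65267449e-03, -8.22661868e-05]), 'joint_torque': array([-2.38946843e-03, -3.40181994e+01, -3.02430797e+01,  7.15910783e-02,
        3.29022040e-02, -1.56548085e-04]), 'tool_pos': array([ 0.17173781, -0.52195843,  0.20433282]), 'ee_rot': array([-1.66406703,  1.5686779 ,  1.79533908]), 'wrist_force': array([0.31083582, 1.03693287, 0.56735593]), 'wrist_torque': array([-0.04560433,  0.03289132, -0.00420189]), 'width': 0.0939370883340044}
[[474.9242678777789, 0.0, 255.22212110486666], [0.0, 474.9242678777789, 188.25128780219134], [0.0, 0.0, 1.0]] [[-0.3277, 0.7445, -0.5817, 1.1936], [0.9448, 0.2607, -0.1986, 0.1881], [0.0037, -0.6146, -0.7888, 1.0117], [0.0, 0.0, 0.0, 1.0]]
[[347.78111890186955, 0.0, 258.0482826615277], [0.0, 347.78111890186955, 188.15792264835696], [0.0, 0.0, 1.0]] [[0.0174, -0.9975, 0.0691, 0.4802], [-0.9998, -0.0176, -0.0018, -0.0275], [0.003, -0.0691, -0.9976, 0.8527], [0.0, 0.0, 0.0, 1.0]]
```

View pics/scene0.png

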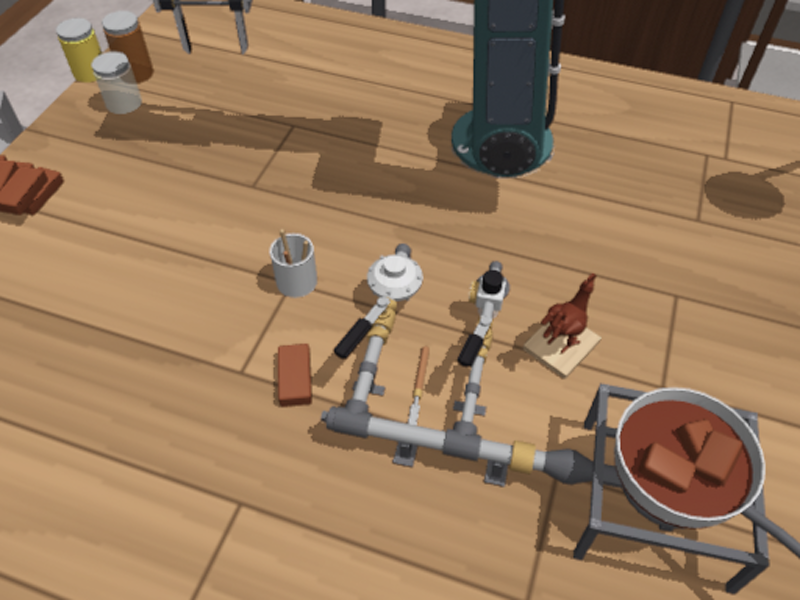

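View pics/top0.png

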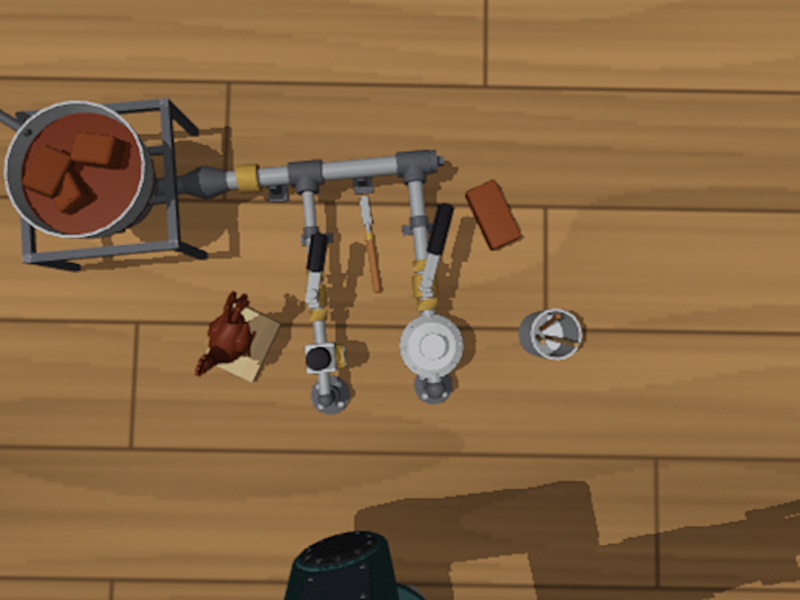

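```bash
python3 - <<'E'
import cv2,numpy as np
t=np.load("top0.npz")["image"][:,:,::-1];s=np.load("scene0.npz")["image"][:,:,::-1]
def crop(im,x0,y0,w,h,k,n):
    c=cv2.resize(im[y0:y0+h,x0:x0+w],None,fx=k,fy=k,interpolation=cv2.INTER_CUBIC)
    for i in range(0,w,10): cv2.putText(c,str(x0+i),(i*k,8),0,.3,(255,255,255)); cv2.line(c,(i*k,10),(i*k,14),(255,255,255))
    for i in range(0,h,10): cv2.putText(c,str(y0+i),(0,i*k+3),0,.3,(255,255,255)); cv2.line(c,(20,i*k),(24,i*k),(255,255,255))
    cv2.imwrite(n,c)
crop(t,180,90,120,110,6,"pics/tc.png")
crop(s,200,150,130,100,6,"pics/sc.png")
E
```

```text
(no output)
```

View pics/tc.png

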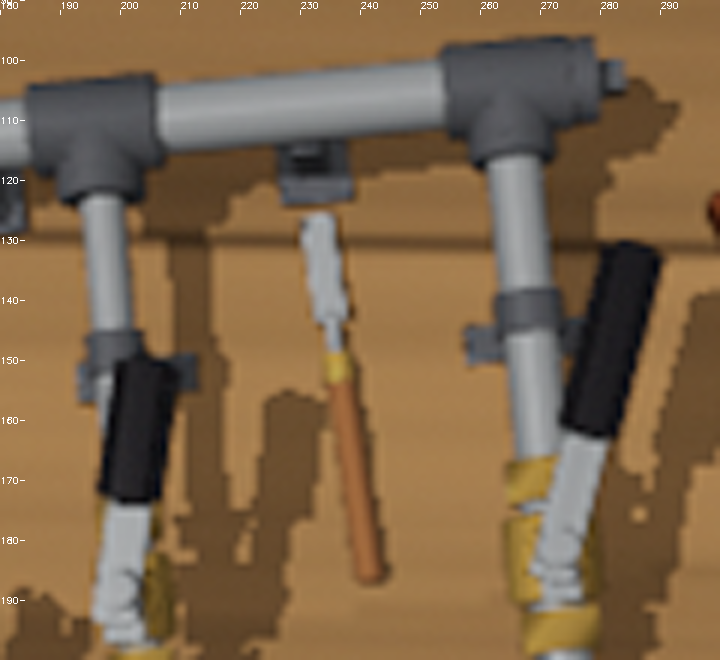

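View pics/sc.png

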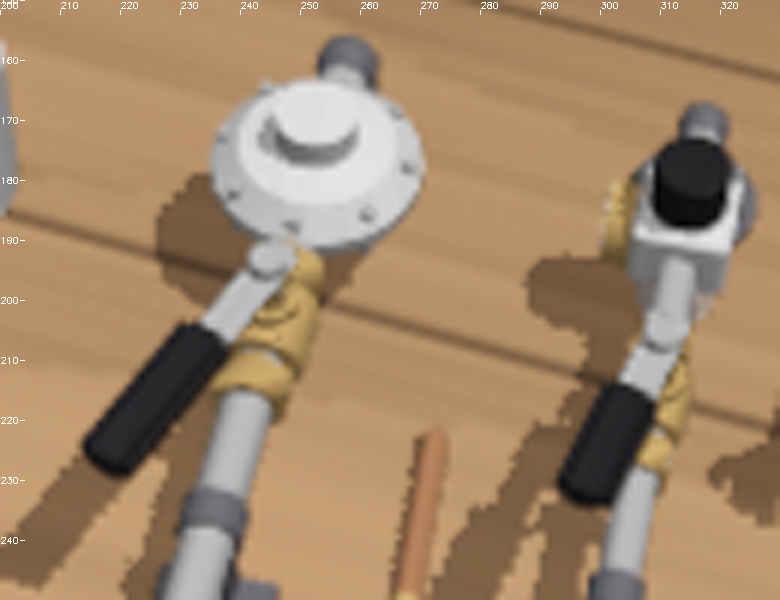

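```bash
cat > h.py <<'E'
import numpy as np
def ray(n,u,v):
    d=np.load(n+"0.npz"); K=d["intrinsics"];T=d["world_from_camera"]
    return T[:3,3],T[:3,:3]@np.linalg.solve(K,[u,v,1])
def atz(n,u,v,z):
    o,d=ray(n,u,v); return o+d*(z-o[2])/d[2]
def tri(a,b):
    o1,d1=ray("top",*a);o2,d2=ray("scene",*b)
    s=np.linalg.lstsq(np.c_[d1,-d2],o2-o1,rcond=None)[0]
    p,q=o1+s[0]*d1,o2+s[1]*d2
    return (p+q)/2,np.linalg.norm(p-q)
E
python3 - <<'E'
from h import *
P=dict(gasbolt=((272.5,181.5),(244.5,192.5)),gasend=((284.5,130.7),(217,226.5)),gasin=((275,162),(235,207)),airbolt=((199.5,188.5),(309.5,204.5)),airend=((205.5,150.5),(297,232)),airin=((200.5,173.5),(304.5,215)))
for k,(a,b) in P.items(): print(k,*[x.round(4) for x in tri(a,b)],atz("top",*a,.105).round(4),atz("scene",*b,.105).round(4))
for k,u,v,z in [("gas pipe",270,140,.066),("gas pipe near tee",264.8,117,.066),("airpipe",197.5,123,.064),("airpipe2",198.5,143,.064),("regul",277,221,.095),("knob",203,229,.102)]: print(k,atz("top",u,v,z).round(4))
E
```

```text
gasbolt [ 0.5469 -0.0598  0.1066] 0.0002 [ 0.547  -0.0598  0.105 ] [ 0.5458 -0.0603  0.105 ]
gasend [ 0.6586 -0.085   0.1061] 0.0016 [ 0.6586 -0.0843  0.105 ] [ 0.6581 -0.0862  0.105 ]
gasin [ 0.5905 -0.0663  0.1011] 0.0032 [ 0.5895 -0.0646  0.105 ] [ 0.5934 -0.0668  0.105 ]
airbolt [0.5291 0.0968 0.1058] 0.0005 [0.5291 0.0972 0.105 ] [0.5286 0.0965 0.105 ]
airend [0.6118 0.0883 0.1035] 0.003 [0.6119 0.0866 0.105 ] [0.6122 0.0899 0.105 ]
airin [0.5618 0.0947 0.1061] 0.0024 [0.5616 0.096  0.105 ] [0.5616 0.0934 0.105 ]
gas pipe [ 0.6457 -0.0544  0.066 ]
gas pipe near tee [ 0.6991 -0.0416  0.066 ]
airpipe [0.6828 0.1131 0.064 ]
airpipe2 [0.6362 0.1094 0.064 ]
regul [ 0.462  -0.0712  0.095 ]
knob [0.4423 0.0877 0.102 ]
```

```bash
cat >> h.py <<'E'
from scipy.spatial.transform import Rotation as Ro
S={'gas':np.array([.5467,-.0600]),'air':np.array([.529,.0968])}; PSI=.111
def axes(o): return Ro.from_euler('xyz',o["ee_rot"]).as_matrix()
def wp(l,th,r,gap=0.,h=.0125):
    a=PSI-th; d=np.array([np.cos(a),np.sin(a)]); n=np.array([-d[1],d[0]])
    return S[l]+r*d+(.012+h+gap)*n
def inc(o,p):
    R=axes(o); return R.T@(np.array(p)-o["tool_pos"])
E
python3 - <<'E'
from h import *
from bench import robot
o=robot.get_obs(); print(axes(o).round(3))
for th in np.linspace(.335,1.571,8): print(th.round(3),wp('gas',th,.088).round(4))
print(wp('gas',.335,.088,.02),inc(o,[*wp('gas',.335,.088,.02),.2]).round(3))
for k,u,v,z in [("tin",353,213,.06),("bar",316,138,.028),("bird",150,212,.05)]: print(k,atz("top",u,v,z).round(4))
E
```

```text
[[-0.     0.313 -0.95 ]
 [ 0.002 -0.95  -0.313]
 [-1.    -0.002 -0.   ]]
0.335 [ 0.6379 -0.0557]
0.512 [ 0.6373 -0.0718]
0.688 [ 0.6338 -0.0875]
0.865 [ 0.6276 -0.1024]
1.041 [ 0.6189 -0.1159]
1.218 [ 0.608  -0.1277]
1.394 [ 0.5951 -0.1374]
1.571 [ 0.5808 -0.1448]
[ 0.64238632 -0.03615932] [ 0.005 -0.314 -0.599]
tin [ 0.4823 -0.246   0.06  ]
bar [ 0.6606 -0.1661  0.028 ]
bird [0.4765 0.2186 0.05  ]
```

>>> {"api": "send_rows", "payload": {
  "increments": [
    [-1,0,-0.018,-0.034,0],
    [-1,0,-0.036,-0.068,0],
    [-1,0,-0.054,-0.102,0],
    [-1,0,-0.072,-0.136,0],
    [-1,0,-0.09,-0.17,0]
  ]
}}

```text
time: 0.52
tool_pos: [0.3059, -0.3822, 0.2049]
ee_rot: [-1.395, 1.57, 2.064]
wrist_force: [0.9, -0.3, -0.6]
width: 0.0644
```

>>> {"api": "send_rows", "payload": {
  "increments": [
    [-1,0,-0.018,-0.034,0],
    [-1,0,-0.036,-0.068,0],
    [-1,0,-0.054,-0.102,0],
    [-1,0,-0.072,-0.136,0],
    [-1,0,-0.09,-0.17,0]
  ]
}}

```text
time: 0.93
tool_pos: [0.4394, -0.2435, 0.2051]
ee_rot: [-0.639, 1.57, 2.82]
wrist_force: [0.6, 0.1, 0.4]
width: 0.0308
```

>>> {"api": "send_rows", "payload": {
  "increments": [
    [-1,0,-0.018,-0.034,0],
    [-1,0,-0.036,-0.068,0],
    [-1,0,-0.054,-0.102,0],
    [-1,0,-0.072,-0.136,0],
    [-1,0,-0.09,-0.17,0]
  ]
}}

```text
time: 1.35
tool_pos: [0.5727, -0.1049, 0.2049]
ee_rot: [-0.336, 1.57, 3.123]
wrist_force: [0.3, -1.4, -0.1]
width: 0.0006
```

>>> {"api": "send_rows", "payload": {
  "increments": [
    [-1,0,-0.015,-0.03,-0.1],
    [-1,0,-0.03,-0.06,-0.2],
    [-1,0,-0.042,-0.08,-0.3],
    [-1,0,-0.044,-0.089,-0.4],
    [-1,0,-0.044,-0.089,-0.5]
  ]
}}

```text
time: 1.77
tool_pos: [0.6438, -0.0347, 0.2037]
ee_rot: [-1.209, 1.569, 2.758]
wrist_force: [-0.4, 0.1, 0.1]
width: 0.0003
```

>>> {"api": "send_rows", "payload": {
  "increments": [
    [-1,0,0,0,-0.1],
    [-1,0,0,0,-0.2],
    [-1,0,0,0,-0.3],
    [-1,0,0,0,-0.4],
    [-1,0,0,0,-0.53]
  ]
}}

```text
time: 2.18
tool_pos: [0.6425, -0.0369, 0.2046]
ee_rot: [-1.447, 1.569, 3.043]
wrist_force: [0.3, 0.6, 0.6]
width: 0.0007
```

```bash
python3 - <<'E'
from h import *
from bench import robot
import cv2
o=robot.get_obs(); print(o["time"],o["tool_pos"],axes(o).round(3).tolist(),o["width"],o["joint_positions"].round(3),o["wrist_force"])
print(wp('gas',.335,.088,.015,.008),inc(o,[*wp('gas',.335,.088,.015,.008),.09]).round(4))
for n in("scene","top"):
    cv2.imwrite(f"pics/{n}1.png",cv2.resize(robot.snapshot(n)["image"][:,:,::-1],(800,600)))
E
```

```text
2.1833 [ 0.64248384 -0.03692549  0.2045644 ] [[-0.002, 0.975, -0.221], [0.0, -0.221, -0.975], [-1.0, -0.002, 0.0]] 0.0006565645981133171 [-0.145  0.299  1.124 -0.     1.719  0.077] [0.29110551 0.55852238 0.6388302 ]
[ 0.64027607 -0.04542198] [ 1.146e-01 -1.000e-04  8.800e-03]
```

View pics/scene1.png

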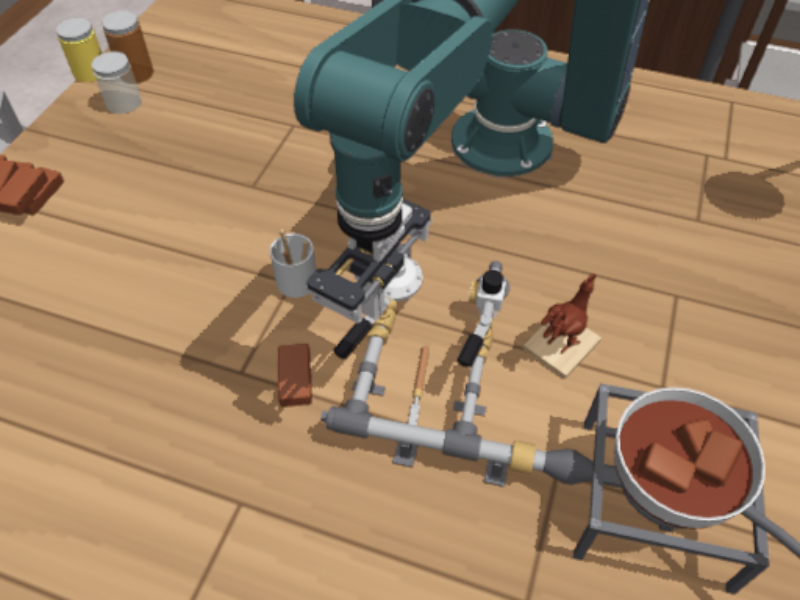

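>>> {"api": "send_rows", "payload": {
  "increments": [
    [-1,0.03,0,0,0],
    [-1,0.06,0,0,0],
    [-1,0.09,0,0,0],
    [-1,0.114,0,0,0],
    [-1,0.114,0,0,0]
  ]
}}

```text
time: 2.7
tool_pos: [0.6383, -0.0365, 0.0838]
ee_rot: [-1.472, 1.557, 3.009]
wrist_force: [-0.3, 0.9, -1.2]
width: 0.0006
```

```bash
python3 - <<'E'
from h import *
from bench import robot
import cv2
o=robot.get_obs(); print(o["time"],o["tool_pos"],o["wrist_force"])
R=axes(o)
for th in np.linspace(.335,1.571,9): print(th.round(3),inc(o,[*wp('gas',th,.088,0,.008),.09]).round(4), 'roll',(th-.335).round(3))
for n in("scene","top"):
    im=robot.snapshot(n)["image"][:,:,::-1]; im=im[130:280,180:380] if n=="scene" else im[80:230,170:370]
    cv2.imwrite(f"pics/{n}2.png",cv2.resize(im,(800,600),interpolation=cv2.INTER_CUBIC))
E
```

```text
2.7 [ 0.63827756 -0.03646773  0.08382372] [-0.28500986  0.88642314 -1.16040284]
0.335 [-0.0062  0.004   0.0233] roll 0.0
0.49 [-0.0062  0.0061  0.037 ] roll 0.155
0.644 [-0.0062  0.0061  0.051 ] roll 0.309
0.798 [-0.0061  0.004   0.0647] roll 0.463
0.953 [-0.0061 -0.0003  0.078 ] roll 0.618
1.108 [-0.006  -0.0065  0.0904] roll 0.772
1.262 [-0.0058 -0.0146  0.1018] roll 0.927
1.416 [-0.0057 -0.0243  0.1117] roll 1.082
1.571 [-0.0055 -0.0355  0.1201] roll 1.236
```

View pics/scene2.png

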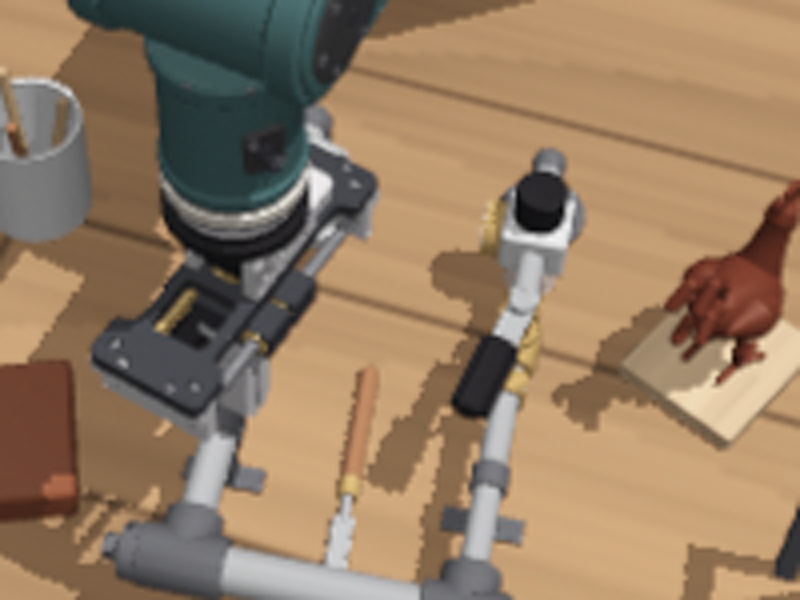

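>>> {"api": "send_rows", "payload": {
  "increments": [
    [-1,0,0,0,0],
    [-1,0,0,0,0],
    [-1,0,0,0,0]
  ]
}}

```text
time: 3.05
tool_pos: [0.6442, -0.0372, 0.0942]
ee_rot: [1.636, 1.566, -0.164]
wrist_force: [-0.5, -0.6, 0.6]
width: 0.0003
```

```bash
cat > st.py <<'E'
import sys
from h import *
from bench import robot
o=robot.get_obs(); print(o["time"],o["tool_pos"].round(4),o["wrist_force"].round(1),o["joint_positions"].round(2))
R=axes(o); print(R.round(3).tolist())
l,t0,t1,n,r,zz=sys.argv[1],*map(float,sys.argv[2:])
yaw=np.arctan2(R[1,1],R[0,1])
for th in np.linspace(t0,t1,int(n)): print(th.round(3),inc(o,[*wp(l,th,r,0,.008),zz]).round(4),'roll',(yaw-(PSI-th)).round(3))
E
python3 st.py gas .335 1.571 17 .088 .09
```

```text
3.05 [ 0.6442 -0.0372  0.0942] [-0.5 -0.6  0.6] [-0.15  0.34  1.3  -0.    1.5   0.08]
[[0.005, 0.974, -0.227], [-0.001, -0.227, -0.974], [-1.0, 0.005, -0.0]]
0.335 [ 0.0042 -0.0019  0.0239] roll -0.005
0.412 [ 0.0042 -0.0006  0.0307] roll 0.073
0.49 [0.0042 0.0002 0.0376] roll 0.15
0.567 [0.0042 0.0004 0.0446] roll 0.227
0.644 [0.0042 0.0001 0.0516] roll 0.304
0.721 [ 0.0042 -0.0007  0.0585] roll 0.382
0.798 [ 0.0042 -0.0021  0.0653] roll 0.459
0.876 [ 0.0042 -0.004   0.072 ] roll 0.536
0.953 [ 0.0042 -0.0064  0.0786] roll 0.613
1.03 [ 0.0041 -0.0093  0.0849] roll 0.691
1.108 [ 0.0041 -0.0126  0.091 ] roll 0.768
1.185 [ 0.0041 -0.0165  0.0968] roll 0.845
1.262 [ 0.0041 -0.0208  0.1023] roll 0.922
1.339 [ 0.0041 -0.0254  0.1075] roll 1.0
1.416 [ 0.004  -0.0305  0.1123] roll 1.077
1.494 [ 0.004  -0.0359  0.1166] roll 1.154
1.571 [ 0.004  -0.0417  0.1206] roll 1.231
```

>>> {"api": "send_rows", "payload": {
  "increments": [
    [-1,0,0,0.006,0],
    [-1,0,0,0.012,0],
    [-1,0,0,0.018,0],
    [-1,0,0,0.023,0],
    [-1,0,0,0.027,0]
  ]
}}

```text
time: 3.47
tool_pos: [0.6371, -0.0624, 0.0918]
ee_rot: [2.922, 1.567, 1.122]
wrist_force: [2.7, 7.1, 0.9]
width: 0.0005
```

```bash
python3 st.py gas .335 1.571 17 .088 .09
```

```text
3.4667 [ 0.6371 -0.0624  0.0918] [2.7 7.1 0.9] [-0.19  0.33  1.31  0.    1.5   0.04]
[[0.002, 0.974, -0.226], [0.004, -0.226, -0.974], [-1.0, 0.001, -0.004]]
0.335 [ 0.0018 -0.0007 -0.0022] roll -0.004
0.412 [0.0017 0.0006 0.0046] roll 0.073
0.49 [0.0017 0.0014 0.0115] roll 0.15
0.567 [0.0017 0.0016 0.0185] roll 0.227
0.644 [0.0017 0.0013 0.0255] roll 0.305
0.721 [0.0016 0.0005 0.0324] roll 0.382
0.798 [ 0.0016 -0.0009  0.0392] roll 0.459
0.876 [ 0.0016 -0.0028  0.0459] roll 0.536
0.953 [ 0.0015 -0.0052  0.0525] roll 0.614
1.03 [ 0.0015 -0.0081  0.0588] roll 0.691
1.108 [ 0.0015 -0.0114  0.0649] roll 0.768
1.185 [ 0.0015 -0.0153  0.0707] roll 0.845
1.262 [ 0.0014 -0.0196  0.0762] roll 0.923
1.339 [ 0.0014 -0.0242  0.0814] roll 1.0
1.416 [ 0.0014 -0.0293  0.0862] roll 1.077
1.494 [ 0.0014 -0.0347  0.0905] roll 1.154
1.571 [ 0.0013 -0.0405  0.0945] roll 1.232
```

>>> {"api": "send_rows", "payload": {
  "increments": [
    [-1,0,0.001,0.0055,0.075],
    [-1,0,0.0015,0.0115,0.15],
    [-1,0,0.0015,0.0185,0.23],
    [-1,0,0.0015,0.0255,0.305],
    [-1,0,0.0005,0.0325,0.38]
  ]
}}

```text
time: 3.88
tool_pos: [0.6315, -0.0935, 0.0918]
ee_rot: [2.874, 1.565, 0.693]
wrist_force: [4.1, 4.6, 0.1]
width: 0.0007
```

```bash
python3 st.py gas .644 1.571 13 .088 .09
```

```text
3.8833 [ 0.6315 -0.0935  0.0918] [4.1 4.6 0.1] [-0.24  0.32  1.32  0.    1.5   0.37]
[[0.004, 0.819, -0.573], [0.004, -0.573, -0.819], [-1.0, 0.001, -0.005]]
0.644 [ 0.0018 -0.0025 -0.0056] roll -0.077
0.721 [ 0.0018 -0.0007  0.0012] roll -0.0
0.798 [0.0017 0.0006 0.008 ] roll 0.077
0.876 [0.0017 0.0013 0.015 ] roll 0.154
0.953 [0.0017 0.0015 0.0219] roll 0.232
1.03 [0.0016 0.0012 0.0289] roll 0.309
1.108 [0.0016 0.0003 0.0358] roll 0.386
1.185 [ 0.0015 -0.0011  0.0426] roll 0.463
1.262 [ 0.0015 -0.003   0.0493] roll 0.541
1.339 [ 0.0015 -0.0054  0.0559] roll 0.618
1.416 [ 0.0014 -0.0083  0.0622] roll 0.695
1.494 [ 0.0014 -0.0117  0.0683] roll 0.772
1.571 [ 0.0013 -0.0156  0.0741] roll 0.85
```

Tracking is good; continue.

>>> {"api": "send_rows", "payload": {
  "increments": [
    [-1,0,0.0005,0.008,0.075],
    [-1,0,0.001,0.015,0.155],
    [-1,0,0.0015,0.022,0.23],
    [-1,0,0.001,0.029,0.31],
    [-1,0,0,0.036,0.385]
  ]
}}

```text
time: 4.3
tool_pos: [0.612, -0.1239, 0.0919]
ee_rot: [2.844, 1.563, 0.277]
wrist_force: [7.9, 2.6, -2.9]
width: 0.0004
```

```bash
python3 st.py gas 1.03 1.571 8 .088 .09
```

```text
4.3 [ 0.612  -0.1239  0.0919] [ 7.9  2.6 -2.9] [-0.29  0.29  1.36  0.    1.48  0.7 ]
[[0.007, 0.543, -0.84], [0.002, -0.84, -0.543], [-1.0, 0.002, -0.007]]
1.03 [ 0.0019 -0.003  -0.0066] roll -0.077
1.107 [ 0.0019 -0.0012  0.0001] roll -0.0
1.185 [0.0018 0.0001 0.007 ] roll 0.077
1.262 [0.0018 0.0009 0.0139] roll 0.154
1.339 [0.0017 0.0011 0.0209] roll 0.232
1.416 [0.0017 0.0008 0.0278] roll 0.309
1.494 [ 0.0016 -0.0001  0.0348] roll 0.386
1.571 [ 0.0016 -0.0015  0.0416] roll 0.464
```

>>> {"api": "send_rows", "payload": {
  "increments": [
    [-1,0,0,0.007,0.075],
    [-1,0,0.001,0.014,0.155],
    [-1,0,0.001,0.021,0.23],
    [-1,0,0.0005,0.028,0.31],
    [-1,0,0,0.034,0.38]
  ]
}}

```text
time: 4.72
tool_pos: [0.5835, -0.1437, 0.0919]
ee_rot: [2.929, 1.563, -0.019]
wrist_force: [7.2, 1.1, -3.8]
width: 0.0005
```

>>> {"api": "send_rows", "payload": {
  "increments": [
    [-1,0,0,0.004,0.04],
    [-1,0,-0.001,0.008,0.08],
    [-1,0,-0.001,0.008,0.08]
  ]
}}

```text
time: 4.97
tool_pos: [0.5787, -0.1456, 0.0922]
ee_rot: [2.807, 1.555, -0.219]
wrist_force: [15.8, -3.0, -7.9]
width: 0.0002
```

```bash
python3 st.py gas 1.416 1.571 3 .088 .09
```

```text
4.9667 [ 0.5787 -0.1456  0.0922] [15.8 -3.  -7.9] [-0.34  0.23  1.44  0.    1.46  1.11]
[[0.016, 0.116, -0.993], [-0.004, -0.993, -0.116], [-1.0, 0.005, -0.015]]
1.416 [ 0.0023 -0.0048 -0.011 ] roll -0.15
1.494 [ 0.0022 -0.0025 -0.0044] roll -0.072
1.571 [ 0.0021 -0.0007  0.0023] roll 0.005
```

>>> {"api": "send_rows", "payload": {
  "increments": [
    [-1,0,0,0.003,0],
    [-1,0,0,0.005,0],
    [-1,0,0,0.005,0]
  ]
}}

```text
time: 5.22
tool_pos: [0.5786, -0.1457, 0.0924]
ee_rot: [2.918, 1.544, -0.106]
wrist_force: [27.2, -1.5, -13.8]
width: 0.0007
```

>>> {"api": "send_rows", "payload": {
  "increments": [
    [-1,0,0,-0.008,0],
    [-1,0,0,-0.016,0],
    [-1,0,0,-0.024,0],
    [-1,0,0,-0.036,0],
    [-1,0,0,-0.04,0]
  ]
}}

```text
time: 5.63
tool_pos: [0.6082, -0.1397, 0.0912]
ee_rot: [-0.2, 1.57, 3.06]
wrist_force: [-0.6, -0.6, -1.0]
width: 0.0002
```

>>> {"api": "send_rows", "payload": {
  "increments": [
    [-1,-0.03,0,0,0],
    [-1,-0.06,0,0,0],
    [-1,-0.09,0,0,0],
    [-1,-0.11,0,0,0],
    [-1,-0.115,0,0,0]
  ]
}}

```text
time: 6.05
tool_pos: [0.609, -0.1404, 0.2118]
ee_rot: [2.66, 1.563, -0.363]
wrist_force: [0.8, -0.7, 0.8]
width: 0.0005
```

```bash
python3 - <<'E'
from h import *
from bench import robot
import cv2
o=robot.get_obs(); print(o["time"],o["tool_pos"],o["wrist_force"]); R=axes(o);print(R.round(3).tolist())
yaw=np.arctan2(R[1,1],R[0,1])
p=wp('air',.217,.062,.025,.008); print(p,inc(o,[*p,.205]).round(4),yaw-(PSI-.217))
for n in("scene","top"):
    im=robot.snapshot(n)["image"][:,:,::-1]
    cv2.imwrite(f"pics/{n}3.png",cv2.resize(im,(800,600),interpolation=cv2.INTER_CUBIC))
E
```

```text
6.05 [ 0.60897333 -0.14038046  0.21182528] [ 0.82828638 -0.74204464  0.81055229]
[[0.007, 0.117, -0.993], [-0.003, -0.993, -0.117], [-1.0, 0.004, -0.007]]
[0.59541308 0.13498773] [ 0.0059 -0.2751 -0.0188] -1.3470910123148154
```

View pics/top3.png

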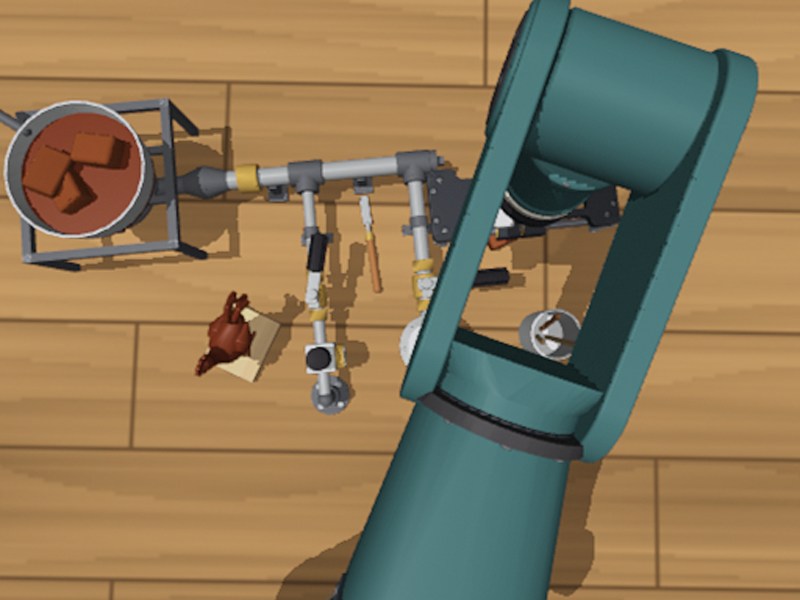

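View pics/scene3.png

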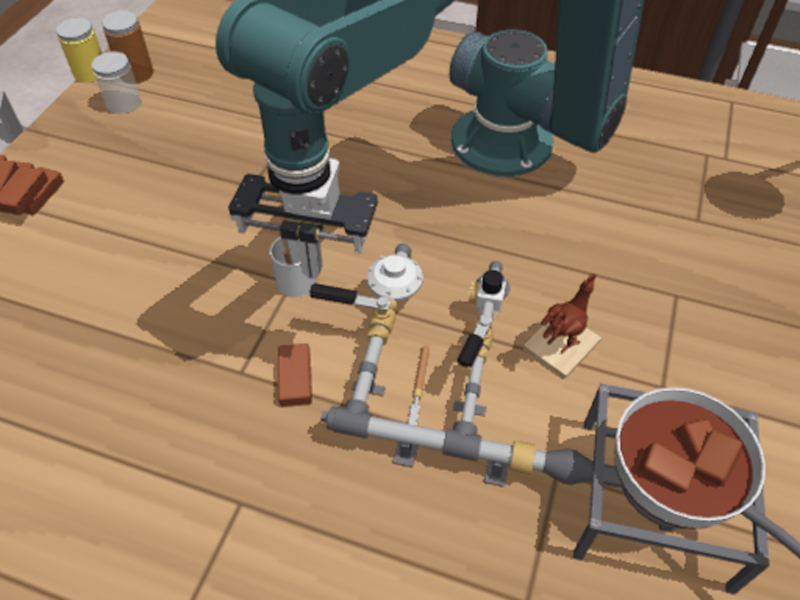

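>>> {"api": "send_rows", "payload": {
  "increments": [
    [-1,0,-0.03,-0.004,0],
    [-1,0,-0.06,-0.008,0],
    [-1,0,-0.09,-0.012,0],
    [-1,0,-0.12,-0.016,0],
    [-1,0,-0.15,-0.019,0]
  ]
}}

```text
time: 6.57
tool_pos: [0.6072, 0.0128, 0.203]
ee_rot: [-0.162, 1.565, 3.097]
wrist_force: [0.9, 0.4, 0.5]
width: 0.0004
```

>>> {"api": "send_rows", "payload": {
  "increments": [
    [-1,0,-0.03,0,-0.1],
    [-1,0,-0.06,0,-0.2],
    [-1,0,-0.09,0,-0.3],
    [-1,0,-0.115,0,-0.4],
    [-1,0,-0.125,0,-0.5]
  ]
}}

```text
time: 6.98
tool_pos: [0.5919, 0.1389, 0.203]
ee_rot: [-0.71, 1.565, 3.058]
wrist_force: [0.1, -0.9, -1.0]
width: 0.0003
```

>>> {"api": "send_rows", "payload": {
  "increments": [
    [-1,0,0,0,-0.11],
    [-1,0,0,0,-0.22],
    [-1,0,0,0,-0.33],
    [-1,0,0,0,-0.44],
    [-1,0,0,0,-0.55]
  ]
}}

```text
time: 7.4
tool_pos: [0.5926, 0.1355, 0.203]
ee_rot: [-1.003, 1.565, -2.972]
wrist_force: [-0.1, 0.4, -1.1]
width: 0.0002
```

>>> {"api": "send_rows", "payload": {
  "increments": [
    [-1,0,0,0,-0.1],
    [-1,0,0,0,-0.2],
    [-1,0,0,0,-0.3],
    [-1,0,0,0,-0.3],
    [-1,0,0,0,-0.3]
  ]
}}

```text
time: 7.82
tool_pos: [0.593, 0.1354, 0.2039]
ee_rot: [-1.285, 1.566, -2.961]
wrist_force: [-0.7, 0.2, 0.4]
width: 0.0006
```

```bash
python3 st.py air .217 .217 1 .062 .09;python3 - <<'E'
from bench import robot
import cv2
im=robot.snapshot("scene")["image"][:,:,::-1]
cv2.imwrite(f"pics/scene4.png",cv2.resize(im,(800,600),interpolation=cv2.INTER_CUBIC))
E
```

```text
7.8167 [0.593  0.1354 0.2039] [-0.7  0.2  0.4] [ 0.13  0.22  1.22 -0.    1.7   0.24]
[[-0.004, 0.994, -0.105], [-0.001, -0.105, -0.994], [-1.0, -0.004, 0.001]]
0.217 [0.1139 0.0029 0.025 ] roll 0.0
```

View pics/scene4.png

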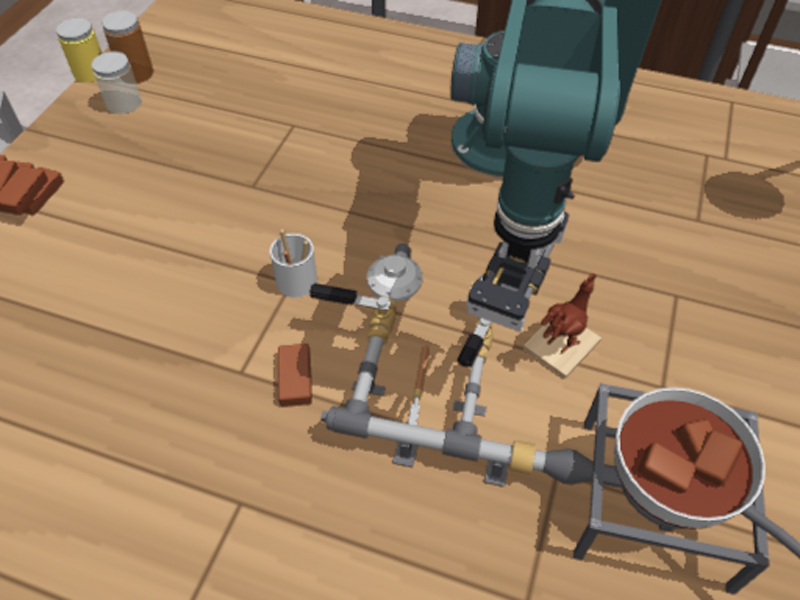

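>>> {"api": "send_rows", "payload": {
  "increments": [
    [-1,0.03,0.001,0,0],
    [-1,0.06,0.002,0,0],
    [-1,0.085,0.003,0,0],
    [-1,0.103,0.003,0,0],
    [-1,0.113,0.003,0,0]
  ]
}}

```text
time: 8.28
tool_pos: [0.5947, 0.1349, 0.0892]
ee_rot: [-1.311, 1.564, -2.987]
wrist_force: [-0.6, -0.3, -0.3]
width: 0.0002
```

>>> {"api": "send_rows", "payload": {
  "increments": [
    [-1,0,0,0,0],
    [-1,0,0,0.005,0],
    [-1,0,0,0.012,0],
    [-1,0,0,0.018,0],
    [-1,0,0,0.023,0]
  ]
}}

```text
time: 8.7
tool_pos: [0.5956, 0.1117, 0.0954]
ee_rot: [1.833, 1.567, 0.159]
wrist_force: [2.1, 7.3, 1.8]
width: 0.0006
```

```bash
python3 st.py air .217 1.571 15 .062 .09
```

```text
8.7 [0.5956 0.1117 0.0954] [2.1 7.3 1.8] [0.09 0.25 1.4  0.   1.49 0.2 ]
[[0.003, 0.995, -0.104], [0.001, -0.104, -0.995], [-1.0, 0.003, -0.001]]
0.217 [ 0.0054 -0.0027  0.0019] roll 0.002
0.314 [ 0.0054 -0.0011  0.008 ] roll 0.099
0.41 [ 0.0054 -0.      0.0142] roll 0.196
0.507 [0.0054 0.0004 0.0205] roll 0.292
0.604 [0.0054 0.0002 0.0268] roll 0.389
0.701 [ 0.0054 -0.0006  0.033 ] roll 0.486
0.797 [ 0.0054 -0.002   0.0392] roll 0.583
0.894 [ 0.0053 -0.0039  0.0452] roll 0.679
0.991 [ 0.0053 -0.0065  0.0509] roll 0.776
1.087 [ 0.0053 -0.0096  0.0564] roll 0.873
1.184 [ 0.0053 -0.0132  0.0616] roll 0.969
1.281 [ 0.0053 -0.0173  0.0664] roll 1.066
1.378 [ 0.0053 -0.0218  0.0707] roll 1.163
1.474 [ 0.0052 -0.0267  0.0747] roll 1.26
1.571 [ 0.0052 -0.032   0.0781] roll 1.356
```

>>> {"api": "send_rows", "payload": {
  "increments": [
    [-1,0.002,-0.001,0.008,0.1],
    [-1,0.004,0,0.0145,0.195],
    [-1,0.004,0.0005,0.021,0.29],
    [-1,0.004,0,0.027,0.39],
    [-1,0.004,-0.0005,0.0335,0.485]
  ]
}}

```text
time: 9.12
tool_pos: [0.594, 0.081, 0.0928]
ee_rot: [2.64, 1.56, 0.477]
wrist_force: [3.3, 5.1, 2.8]
width: 0.0008
```

```bash
python3 st.py air .604 1.571 11 .062 .09
```

```text
9.1167 [0.594  0.081  0.0928] [3.3 5.1 2.8] [0.04 0.24 1.43 0.   1.47 0.63]
[[0.01, 0.83, -0.558], [0.005, -0.558, -0.83], [-1.0, 0.005, -0.01]]
0.604 [ 0.0028 -0.003  -0.0029] roll -0.099
0.701 [ 0.0028 -0.0008  0.003 ] roll -0.003
0.797 [0.0027 0.0008 0.0091] roll 0.094
0.894 [0.0027 0.0019 0.0153] roll 0.191
0.991 [0.0026 0.0024 0.0216] roll 0.287
1.088 [0.0026 0.0022 0.0279] roll 0.384
1.184 [0.0025 0.0015 0.0341] roll 0.481
1.281 [0.0024 0.0001 0.0403] roll 0.578
1.378 [ 0.0024 -0.0018  0.0463] roll 0.674
1.474 [ 0.0023 -0.0044  0.052 ] roll 0.771
1.571 [ 0.0022 -0.0074  0.0576] roll 0.868
```

>>> {"api": "send_rows", "payload": {
  "increments": [
    [-1,0,0.001,0.009,0.095],
    [-1,0,0.002,0.0155,0.19],
    [-1,0,0.002,0.0215,0.285],
    [-1,0,0.002,0.028,0.385],
    [-1,0,0.0015,0.034,0.48]
  ]
}}

```text
time: 9.53
tool_pos: [0.5774, 0.0516, 0.0928]
ee_rot: [3.013, 1.558, 0.369]
wrist_force: [6.5, 5.5, 0.7]
width: 0.0005
```

```bash
python3 st.py air 1.088 1.571 6 .062 .09
```

```text
9.5333 [0.5774 0.0516 0.0928] [6.5 5.5 0.7] [-0.01  0.19  1.48  0.    1.46  1.06]
[[0.012, 0.477, -0.879], [0.005, -0.879, -0.477], [-1.0, 0.002, -0.013]]
1.088 [ 0.0029 -0.003  -0.0049] roll -0.096
1.185 [ 0.0028 -0.0008  0.001 ] roll 0.0
1.281 [0.0027 0.0009 0.0071] roll 0.097
1.378 [0.0026 0.0019 0.0133] roll 0.194
1.474 [0.0026 0.0023 0.0195] roll 0.29
1.571 [0.0025 0.0022 0.0258] roll 0.387
```

>>> {"api": "send_rows", "payload": {
  "increments": [
    [-1,0,0.001,0.007,0.095],
    [-1,0,0.002,0.0135,0.195],
    [-1,0,0.002,0.0195,0.29],
    [-1,0,0.002,0.026,0.385],
    [-1,0,0.002,0.029,0.385]
  ]
}}

```text
time: 9.95
tool_pos: [0.5578, 0.0372, 0.0932]
ee_rot: [-2.947, 1.545, 0.309]
wrist_force: [23.7, 11.8, -9.5]
width: 0.0002
```

>>> {"api": "send_rows", "payload": {
  "increments": [
    [-1,0,0,0.002,0],
    [-1,0,0,0.004,0],
    [-1,0,0,0.004,0]
  ]
}}

```text
time: 10.2
tool_pos: [0.5578, 0.0373, 0.0933]
ee_rot: [-3.015, 1.536, 0.244]
wrist_force: [28.5, 9.7, -12.8]
width: 0.0007
```

```bash
python3 st.py air 1.571 1.571 1 .062 .09
```

```text
10.2 [0.5578 0.0373 0.0933] [ 28.5   9.7 -12.8] [-0.04  0.13  1.55  0.01  1.43  1.41]
[[0.033, 0.117, -0.993], [0.008, -0.993, -0.117], [-0.999, -0.004, -0.034]]
1.571 [ 0.0032 -0.0003  0.0021] roll 0.007
```

Stationary with rising force: at the stop. Back off and look.

>>> {"api": "send_rows", "payload": {
  "increments": [
    [-1,0,0,-0.008,0],
    [-1,0,0,-0.016,0],
    [-1,0,0,-0.024,0],
    [-1,0,0,-0.034,0],
    [-1,0,0,-0.036,0]
  ]
}}

```text
time: 10.62
tool_pos: [0.5813, 0.0376, 0.0895]
ee_rot: [1.888, 1.57, -1.137]
wrist_force: [0.2, 0.2, 0.2]
width: 0.0004
```

>>> {"api": "send_rows", "payload": {
  "increments": [
    [-1,-0.03,0,0,0],
    [-1,-0.06,0,0,0],
    [-1,-0.09,0,0,0],
    [-1,-0.12,0,0,0],
    [-1,-0.15,0,0,0]
  ]
}}

```text
time: 11.03
tool_pos: [0.5797, 0.0377, 0.2408]
ee_rot: [0.262, 1.57, -2.762]
wrist_force: [0.5, -0.3, 0.2]
width: 0.0001
```

>>> {"api": "send_rows", "payload": {
  "increments": [
    [-1,0,0.04,0.01,0],
    [-1,0,0.08,0.02,0],
    [-1,0,0.12,0.03,0],
    [-1,0,0.16,0.04,0],
    [-1,0,0.2,0.05,0]
  ]
}}

```text
time: 11.45
tool_pos: [0.5531, -0.1682, 0.2397]
ee_rot: [0.315, 1.57, -2.709]
wrist_force: [0.6, 0.6, -0.2]
width: 0.0004
```

>>> {"api": "send_rows", "payload": {
  "increments": [
    [-1,0,0.04,0.01,0],
    [-1,0,0.08,0.02,0],
    [-1,0,0.12,0.03,0],
    [-1,0,0.14,0.04,0],
    [-1,0,0.14,0.04,0]
  ]
}}

```text
time: 11.87
tool_pos: [0.5283, -0.3152, 0.2385]
ee_rot: [0.228, 1.568, -2.803]
wrist_force: [0.3, 0.1, -0.1]
width: 0.0005
```

```bash
python3 - <<'E'
from bench import robot
import cv2,numpy as np
print(robot.get_obs()["wrist_force"])
for n in("scene","top"):
    s=robot.snapshot(n);im=s["image"][:,:,::-1]; np.savez(n+"5.npz",**s)
    cv2.imwrite(f"pics/{n}5.png",cv2.resize(im,(800,600),interpolation=cv2.INTER_CUBIC))
E
```

```text
[ 0.28267076  0.14582519 -0.08501968]
```

View pics/top5.png

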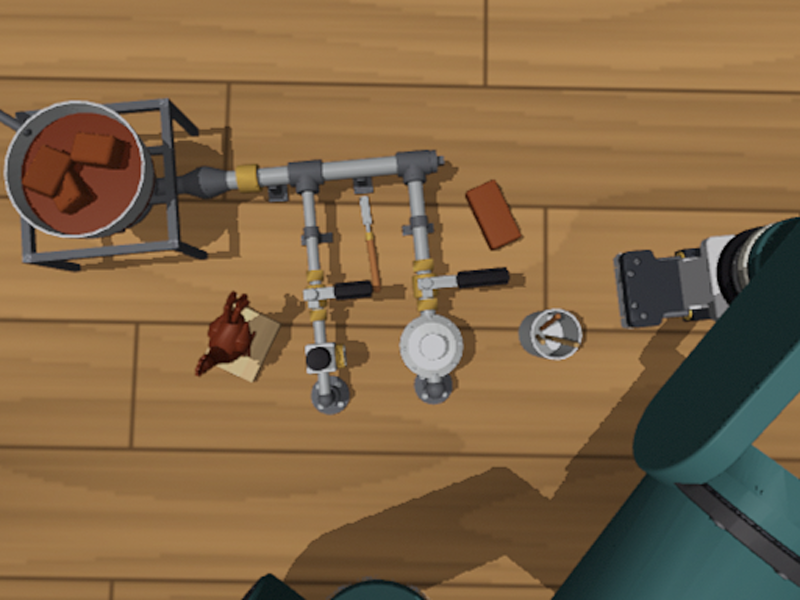

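View pics/scene5.png

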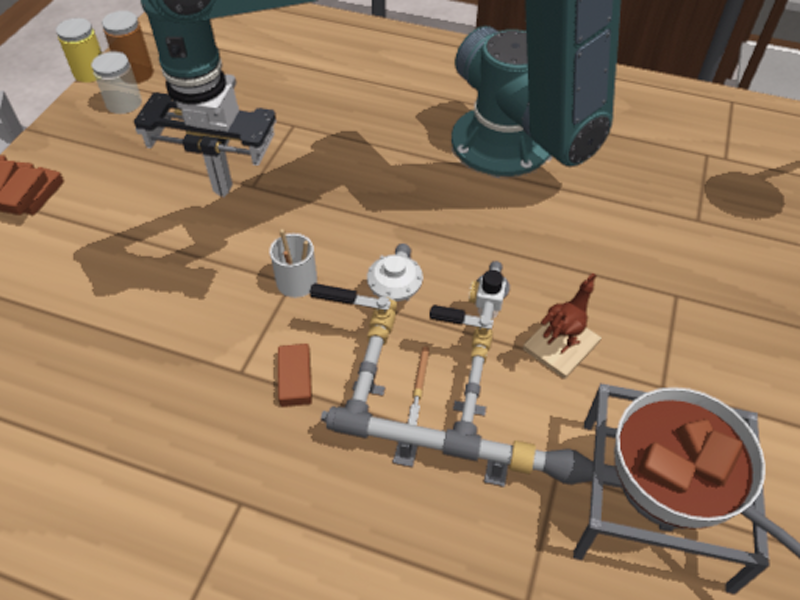

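```bash
python3 - <<'E'
from h import *
for a,b in (((426,283.5),(508,275.5)),((312,294.5),(372,290))):
    p=atz("top",*(np.array(a)*.64),.106);q=atz("top",*(np.array(b)*.64),.106);d=q-p;print(p.round(4),q.round(4),PSI-np.arctan2(d[1],d[0]))
a=np.load("top0.npz")["image"].astype(int);b=np.load("top5.npz")["image"].astype(int)
D=abs(a-b).max(2)
for n,(x,y,w,h) in dict(bird=(122,182,60,65),tin=(330,192,45,40),bar=(296,112,40,50),spat=(228,122,12,60)).items(): print(n,(D[y:y+h,x:x+w]>40).sum())
from bench import robot
print(robot.close_job())
E
```

```text
[ 0.547  -0.0601  0.106 ] [ 0.5601 -0.1732  0.106 ] 1.5665128435928493
[0.5291 0.0967 0.106 ] [0.5367 0.0142 0.106 ] 1.5890104699180458
bird 0
tin 0
bar 158
spat 131
the job is handed in; nothing more can be done
None
```

```bash
python3 - <<'E'
import numpy as np,cv2
a=np.load("top0.npz")["image"];b=np.load("top5.npz")["image"]
c=np.hstack([i[105:200,220:340,::-1] for i in(a,b)]);cv2.imwrite("pics/cmp.png",cv2.resize(c,None,fx=3.3,fy=3.3))
E
```

```text
(no output)
```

View pics/cmp.png

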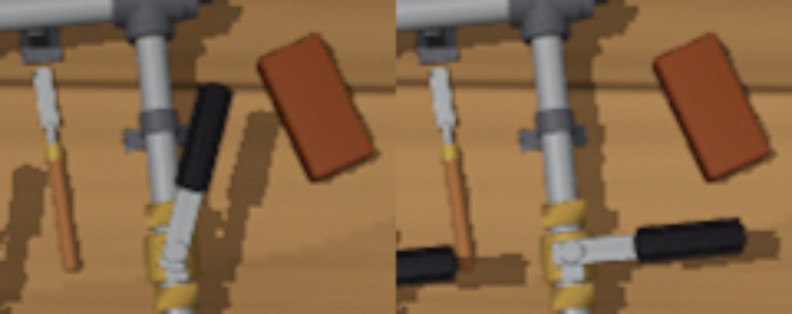

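Both valves are shut. I pushed the gas lever clockwise to its stop with the closed fingertips, backed off, then did the same with the air lever. I handed the job in at about 12 s, with the arm clear of everything.

- **Levers:** At each stop the finger stood still while the wrist force rose to about 33 N at most. The last top picture puts the gas lever at about 1.57 rad and the air lever at about 1.59 rad, which matches 1.571 within reading error.
- **Bystanders:** The wax bird and brush tin show no pixel change from the start. The areas around the wax bar and spatula did change. I checked these only after handing in: a before/after crop shows both in the same place, and the change comes from the levers and their shadows having moved. The air lever's end now covers part of the spatula handle in that view.

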